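# Flip out the kickstand of a tabletop chalkboard and hold the board upright

### The arm

A 6-joint arm with a two-finger parallel gripper is mounted at the origin on the work surface. World frame = base frame: x ahead of the robot, y to its left, z up, the work surface at z = 0. Lengths are in m, angles in rad, forces in N, time in s.
With the tool pointing down it reaches from about 0.15 to 0.775 m from the base axis. Payload 6.1 kg.
Tool frame: the origin (TCP) lies midway between the tips of the shut fingers; the grasp point (between the pads) lies 19 mm behind it; z points along the fingers, y is the direction in which the jaws open and shut (so a half turn about z gives the same grasp; the last joint's range is limited). The gripper opens to 85 mm and grips with 20 to 120 N. Pads are 22 mm wide; open, the fingers measure 114 mm over their backs; the gripper's body (76 mm by 85 mm) begins 54 mm behind the grasp point. The pads swing forward as they close: fully open they stand 13 mm farther back than shut.
Start: joints at [-1.144, 0.126, -0.04, 1.405, 0, 1.571], TCP at [0.217, -0.478, 0.231] pointing down, gripper open.
Joint ranges: [-2.72, 2.72], [-0.95, 1.95], [-1.27, 1.35], [-1.78, 2.02], [-1.46, 1.47], [-3.14, 3.14]. Speed limits (rad/s): [2.39, 2.39, 3.01, 3.14, 3.14, 3.14].

### API

Orientations are given as a unit quaternion [w, x, y, z].
In Python, from station import r, cams gives the robot as it stands.
- The arm moves only by the tool arm_command, never from a script. Its argument "steps" is a list of rows, each an object of numbers: "tx", "ty", "tz": the shift along the tool's x, y, z in mm; "ax", "ay", "az": the turn, a rotation vector about the tool's x, y, z in rad; "grip": the finger opening in mm, from 0 to 85.4. In form: [{"tx": .., "ty": .., "tz": .., "ax": .., "ay": .., "az": .., "grip": ..}, ...]. A call has 1 to 20 rows; each row is the pose to reach, as a shift and turn from the pose commanded when the call began, along the tool's axes at that moment; what a row does not reach only later rows make up. A row lasts 1/12 s, in which the tool goes at most 41.7 mm and 7.16 degrees, less where a joint would pass 70% of its speed; a pose out of reach is approached as far as the arm can. A call with a gripper value outside its range is refused whole. The fingers move at their own pace and stop on an object; "squeeze" is the grip in N (left out, the last holds). Time passes only in rows, so rows that repeat a pose let the fingers close. It gives the time, the measured TCP pose, the force and the opening at its end, in the units of the state.
- r.read_state(): the state, without advancing time (a new reading comes with each control period).
- cams.grab_frame(name): name is "side" or "top" or "wrist"; returns a dict with "pixels" (480x640x3 uint8, red, green, blue), "camera_matrix" (3x3 intrinsics, pixels), "R" (3x3) and "t" (3): a world point X has camera coordinates R X + t. Camera axes: x right, y down, z forward; pixel columns grow to the right and rows downward; lengths in m; the calibration is good to about 2 mm. A picture is of the moment at which its call begins. There is no depth.
- r.finish_job(): hands the job in, once; it reports no verdict.
Trained networks look in the newest picture that a camera, given by its name, has taken for a name from the list of things; names that differ only in an ending like _2 or _b are one class to them, and where a whole thing is asked for, a point or a joint stands for the part that bears it (a point fixed in the world has none). Each returns a list of dicts, best first, with "score" (0 to 1); they miss things now and then, are a little off and sometimes report something else, mostly with a low value. They report only what shows in the picture. A call takes as long as a camera call.
- cams.boxes_of(camera, thing): "bbox" ([left, top, right, bottom] as shares, 0 to 1, of the picture: columns of its width, rows of its height, round what is visible of it).
- cams.cut_out(camera, thing): "region" (480x640 bool, what is visible of it) and "bbox" ([left, top, right, bottom] as shares, 0 to 1, of the picture: columns of its width, rows of its height, round what is visible of it).
The state is a dict: "clock": time; "joints": joint angles; "qd": joint speeds; "joint_torque": joint torques, N m; "ee_pos": TCP position; "tool_rot": TCP orientation; "wrist_force": force on the tool from outside, world axes, zero at the start; "ft_torque": the same for the moment, N m; "width": finger opening in m.
Only numpy, scipy, OpenCV 4.12 (cv2) and the standard library are available. Lean on these libraries where they do the work, as an engineer would, in place of code of your own. Each camera call takes 0.05 s, during which the arm holds its last target.

### The job

The small chalkboard is lying face down against the plaster block with its wire kickstand folded on its back. While it still leans there, flip the kickstand over centre until it is right out at its stop; then take the board by its carrying handle, tip it up on its rubber foot where it stands, clear of the block, and hold it upright. Finish while still holding the handle with the board plumb, neither leaning back on the kickstand nor tipping forward, and leave the block and everything else on the table where they are.

Things in the scene. Friction and masses are not known exactly. Their poses are not given: they have to be found in the camera images.
- board: loose chalkboard, about 0.95 kg: oak frame 300 mm wide, 20 mm thick, slate on the face, wooden back with a wire kickstand. At first it leans face down on the block, about 32 degrees above the table, back uppermost. Axes: z up the board from foot to handle (vertical when upright), x out of the back, y along its width. Origin: middle of the foot strip's underside. Frame's top edge at z = 240 mm
- foot (a point): middle of the underside of the rubber foot strip along the board's bottom edge (the board's origin and axes). The strip rests on the table; it is rounded (14 mm across) and grips well: the board tips up about it and cannot stand on it unaided. Upright, the handle is plumb above it
- grip: the wooden grip of the carrying handle on the board's top: a round bar 18 mm in diameter, 136 mm long, along the board's y axis, that turns on its rod between two flat steel arms (lifted off its foot, the board swings under it); 66 mm gap between bar and frame. Origin: middle of the bar, 315 mm up the board from the foot, in the middle of the board's thickness
- stand (a joint): angle of the wire kickstand on the board's back, rad: 0 = folded up along the back, 2.09 = flipped right out, at its stop. A spring strut holds it at either end; the strut passes dead centre at about 1.05 and then drives the kickstand on to the other end by itself. Pulling the bar over centre takes about 2.5 N
- stand_bar (a point): middle of the kickstand's cross-bar: free-turning rubber sleeve 13 mm in diameter, 90 mm long, along the board's y axis, on wire legs 124.5 mm from the hinge. Folded: 228 mm up the board, its middle 43 mm off the back, handle side of the hinge. It swings over the back and down towards the foot; out, it clears the table by 22 mm with the board plumb. Let go, the board sinks back on it, leaning 9 degrees
- hinge (a point): middle of the kickstand's hinge line, which runs along the board's y axis: 105 mm up the board from the foot and 36 mm out of its middle plane on the back side; fixed to the board, axes as the board's
- block: cream plaster block, 130 x 200 mm, 120 mm high, 3.2 kg, loose: the board leans on one of its long top edges. Origin under its centre; its +x axis points towards the board's foot
- stairs: bystander: small plaster stair model, 110 x 140 mm, 105 mm high, loose; origin under its centre
- eraser: bystander: blackboard eraser, grey felt with an oak back, 50 x 120 x 34 mm, loose; origin under its centre
- chalk_box: bystander: open cardboard box of chalk sticks, 70 x 100 x 24 mm, loose; origin under its centre
- tape: bystander: roll of cream masking tape lying flat, 96 mm across, 24 mm high, loose; origin under its centre
- pencil_mug: bystander: white mug of pencils, 80 mm across, 95 mm high, the pencils reach 165 mm, loose; origin under its centre
- juice: bystander: small orange juice bottle, 58 mm across, 150 mm high, loose; origin under its centre

How it is judged:
By the outcome, as a careful person would: the job done as asked, in the order asked, and still so for the second after the job is handed in, while the arm keeps its last pose, push and grip.
It also fails if it takes over 54 s, if anything falls off the work surface, if the arm or the gripper's body presses on something with over 40 N, if the wrist force passes 120 N, or if a joint passes its speed limit or range.

## Working session

There is one attempt and no reset: what is moved stays moved. The work goes in short steps, Python scripts to look and compute and a tool call to move; the robot and the scene stay as the last step left them, time stands still between calls to the robot, and variables do not carry over. Pictures are saved under pics/ and viewed, and the job is handed in when it is done.

Besides the shell and the picture viewer there is one more tool, called after "Call:" as a command line: name --argument value ..., lists and objects as JSON in quotes. arm_command: Moves the arm, as the interface text tells. Its arguments: {"type":"object","properties":{"steps":{"type":"array","items":{"type":"object","properties":{"tx":{"type":"number"},"ty":{"type":"number"},"tz":{"type":"number"},"ax":{"type":"number"},"ay":{"type":"number"},"az":{"type":"number"},"grip":{"type":"number"}}}},"squeeze":{"type":"number"}},"required":["steps"]}

```bash
ls; mkdir -p pics; python3 - <<'E'
from station import r,cams
import cv2,numpy as np
for n in ["side","top","wrist"]:
    f=cams.grab_frame(n); cv2.imwrite(f"pics/a_{n}.png",f["pixels"][:,:,::-1])
    print(n,np.round(f["camera_matrix"],1).tolist(),np.round(f["R"],3).tolist(),np.round(f["t"],3).tolist())
    for th in ["board","grip","stand_bar","block","foot","hinge"]:
        b=cams.boxes_of(n,th)
        for q in b[:2]: print(th,round(q["score"],2),np.round(np.array(q["bbox"])*[640,480,640,480]).tolist())
s=r.read_state()
print({k:np.round(v,3).tolist() for k,v in s.items()})
E
```

```text
pics
side [[516.4, 0.0, 317.9], [0.0, 516.4, 239.5], [0.0, 0.0, 1.0]] [[-0.927, -0.374, -0.021], [-0.189, 0.513, -0.838], [0.324, -0.773, -0.546]] [0.511, 0.201, 1.191]
board 0.72 [270.0, 187.0, 395.0, 301.0]
board 0.56 [442.0, 164.0, 469.0, 218.0]
grip 0.75 [322.0, 186.0, 373.0, 191.0]
block 0.71 [321.0, 194.0, 386.0, 216.0]
foot 0.94 [273.0, 185.0, 397.0, 302.0]
hinge 0.89 [273.0, 184.0, 398.0, 302.0]
top [[602.9, 0.0, 323.9], [0.0, 602.9, 238.3], [0.0, 0.0, 1.0]] [[0.008, -1.0, -0.0], [-0.994, -0.008, -0.113], [0.113, 0.001, -0.994]] [0.016, 0.529, 1.45]
board 0.88 [296.0, 171.0, 432.0, 311.0]
grip 0.6 [412.0, 195.0, 426.0, 256.0]
stand_bar 0.64 [322.0, 209.0, 380.0, 269.0]
block 0.91 [385.0, 192.0, 449.0, 278.0]
foot 0.82 [295.0, 170.0, 432.0, 312.0]
foot 0.44 [197.0, 252.0, 222.0, 302.0]
hinge 0.9 [291.0, 168.0, 430.0, 314.0]
wrist [[372.1, 0.0, 318.8], [0.0, 372.1, 239.5], [0.0, 0.0, 1.0]] [[0.413, -0.911, 0.001], [-0.864, -0.392, 0.316], [-0.287, -0.131, -0.949]] [-0.525, -0.041, 0.381]
{'clock': 1.05, 'joints': [-1.144, 0.126, -0.04, 1.405, -0.0, 1.571], 'qd': [0.0, 0.0, -0.0, -0.002, 0.001, -0.0], 'joint_torque': [-0.0, -43.572, 35.31, 0.001, 0.0, 0.0], 'ee_pos': [0.217, -0.478, 0.231], 'tool_rot': [-0.0, 0.977, 0.212, -0.0], 'wrist_force': [0.643, 0.507, 0.582], 'ft_torque': [0.02, -0.013, 0.045], 'width': 0.085}
```

View pics/a_side.png

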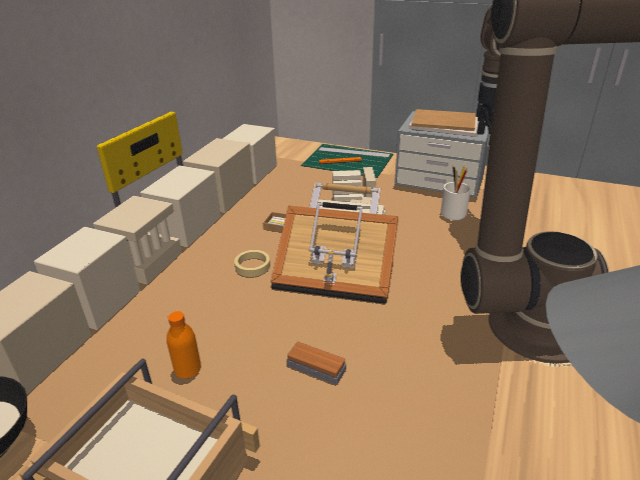

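View pics/a_top.png

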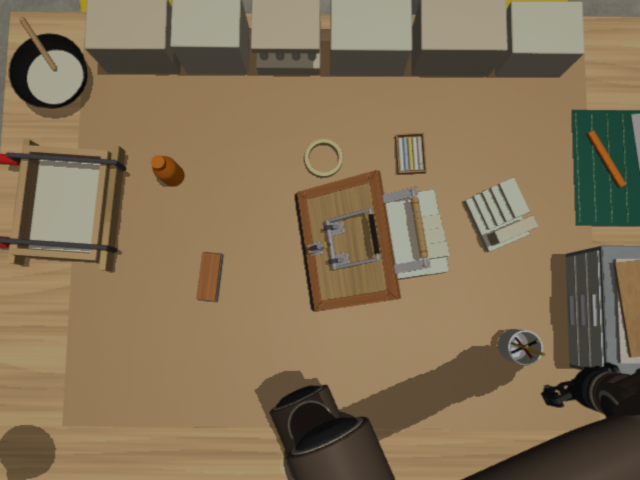

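```bash
python3 - <<'E'
import cv2
a=cv2.imread("pics/a_top.png")[150:330,270:470];cv2.imwrite("pics/a_topz.png",cv2.resize(a,None,fx=4,fy=3.3333,interpolation=cv2.INTER_CUBIC)[:600] if 0 else cv2.resize(a,(660,594),interpolation=cv2.INTER_CUBIC))
a=cv2.imread("pics/a_side.png")[160:320,250:450];cv2.imwrite("pics/a_sidez.png",cv2.resize(a,(740,592),interpolation=cv2.INTER_CUBIC))
E
```

```text
(no output)
```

View pics/a_topz.png

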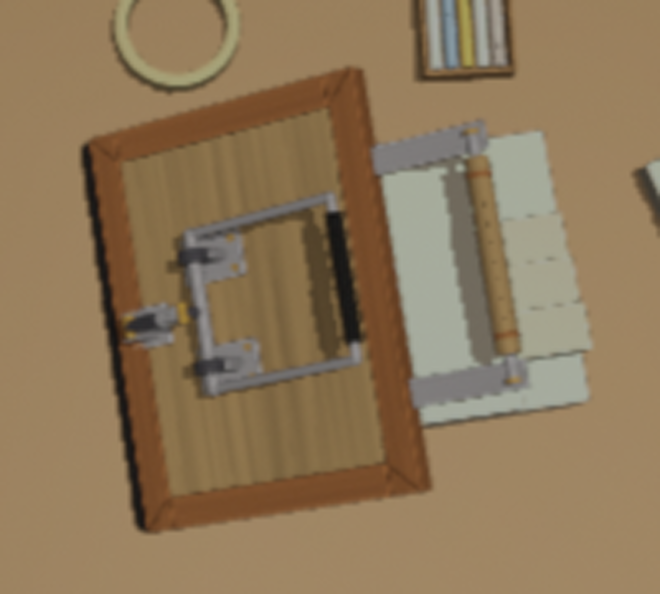

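View pics/a_sidez.png

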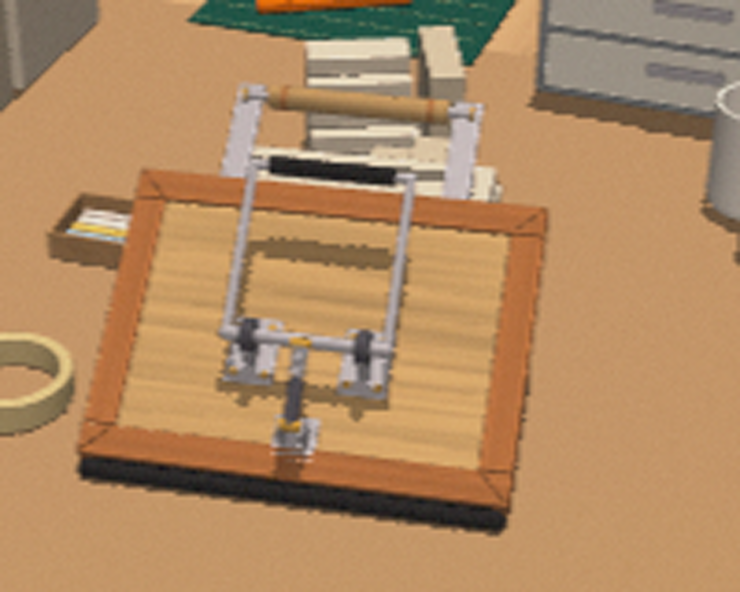

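```bash
cat > h.py <<'E'
import numpy as np, cv2
from scipy.optimize import least_squares
from scipy.spatial.transform import Rotation as R
CAM={}
def setcam(n,f): CAM[n]=(np.array(f["camera_matrix"]),np.array(f["R"]),np.array(f["t"]))
def proj(n,X):
    K,Rm,t=CAM[n]; c=np.atleast_2d(X)@Rm.T+t; p=c@K.T; return p[:,:2]/p[:,2:]
def pose(p):
    # p: foot axis x,y, yaw of horizontal direction of board z, lean angle above table
    x,y,yaw,el=p
    h=np.array([np.cos(yaw),np.sin(yaw),0]);u=np.array([0,0,1.])
    bz=np.cos(el)*h+np.sin(el)*u; bx=-np.sin(el)*h+np.cos(el)*u
    M=np.c_[bx,np.cross(bz,bx),bz]
    o=np.array([x,y,.007])-M@[0,0,.007]
    return M,o
E
python3 - <<'E'
from h import *
from station import cams
import h
for n in ["top","side"]: setcam(n,cams.grab_frame(n))
P=[(.010,-.15,.24),(.010,.15,.24),(0,-.068,.315),(0,.068,.315),(.053,-.045,.228),(.053,.045,.228)]
top=np.array([(358,68),(428,488),(478,158),(508,352),(335,212),(354,342)])/3.3+[270,150]
side=np.array([(143,172),(548,210),(272,97),(450,111),(270,168),(395,176)])/3.7+[250,160]
def res(p):
    M,o=pose(p);X=np.array(P)@M.T+o
    return np.r_[(proj("top",X)-top).ravel(),(proj("side",X)-side).ravel()]
s=least_squares(res,[.5,.05,-1.6,.56])
print(s.x,np.degrees(s.x[2:]));print(np.round(s.fun.reshape(-1,2),1).tolist())
M,o=pose(s.x);np.save("pose0.npy",s.x)
for n,X in dict(foot=(0,0,0),grip=(0,0,.315),bar=(.053,0,.228),hinge=(.036,0,.105),barstop=None).items() if 0 else [("foot",(0,0,0)),("grip",(0,0,.315)),("bar",(.053,0,.228)),("hinge",(.036,0,.105))]:
    print(n,np.round(M@np.array(X)+o,3))
print(np.round(M,3))
E
```

```text
[ 0.49881698  0.06568245 -1.41450062  0.54610249] [-81.04491541  31.28936767]
[[-1.0, -1.1], [-1.2, 0.9], [0.1, -0.5], [1.1, 0.5], [0.2, -0.2], [0.8, 0.1], [-0.2, -1.1], [0.4, -0.7], [-0.5, 0.4], [-0.1, 0.9], [0.1, -0.4], [0.4, 0.7]]
foot [0.498 0.072 0.003]
grip [ 0.54  -0.194  0.167]
bar [ 0.524 -0.094  0.167]
hinge [0.509 0.001 0.089]
[[-0.081 -0.988  0.133]
 [ 0.513 -0.156 -0.844]
 [ 0.855 -0.     0.519]]
```

```bash
cat >> h.py <<'E'
def quat(q): return R.from_quat([q[1],q[2],q[3],q[0]])
def rel(state,p,Rt):
    """tool shift (mm) and rotvec from current pose to target"""
    R0=quat(state["tool_rot"]); d=R0.inv().apply(np.array(p)-state["ee_pos"])*1000
    return np.round(d,1).tolist(), np.round((R0.inv()*Rt).as_rotvec(),3).tolist()
def tool(yaw,a):
    hv=np.array([np.cos(yaw),np.sin(yaw),0]); u=np.array([0,0,1.])
    y=np.cos(a)*hv-np.sin(a)*u; z=-np.sin(a)*hv-np.cos(a)*u
    return R.from_matrix(np.c_[np.cross(y,z),y,z]),y,z
E
python3 - <<'E'
from h import *
from station import r
s=r.read_state(); p=np.load("pose0.npy"); M,o=pose(p)
Rt,y,z=tool(p[2],np.radians(15))
bar=M@[.053,0,.228]+o
tgt=bar+.025*y+.012*z
print("tgt",tgt)
print(rel(s,[s["ee_pos"][0],s["ee_pos"][1],.30],quat(s["tool_rot"])))
print(rel(s,[.40,-.35,.32],Rt))
print(rel(s,tgt+[0,0,.1],Rt)); print(rel(s,tgt,Rt))
E
```

```text
tgt [ 0.52720517 -0.11446746  0.14900852]
([0.0, -0.0, -68.7], [0.0, 0.0, 0.0])
([219.2, -40.8, -88.7], [0.26, 0.035, 0.269])
([432.5, -202.5, -17.7], [0.26, 0.035, 0.269])
([432.5, -202.5, 82.3], [0.26, 0.035, 0.269])
```

Call:
arm_command --steps '[{"tz": -40, "grip": 0}, {"tx": 30, "ty": -5, "tz": -70, "ax": 0.05, "ay": 0.01, "az": 0.05, "grip": 0}, {"tx": 65, "ty": -20, "tz": -80, "ax": 0.1, "ay": 0.014, "az": 0.1, "grip": 0}, {"tx": 100, "ty": -35, "tz": -80, "ax": 0.15, "ay": 0.02, "az": 0.15, "grip": 0}, {"tx": 135, "ty": -52, "tz": -80, "ax": 0.2, "ay": 0.03, "az": 0.2, "grip": 0}, {"tx": 170, "ty": -68, "tz": -80, "ax": 0.26, "ay": 0.035, "az": 0.269, "grip": 0}, {"tx": 205, "ty": -85, "tz": -75, "ax": 0.26, "ay": 0.035, "az": 0.269, "grip": 0}, {"tx": 240, "ty": -102, "tz": -65, "ax": 0.26, "ay": 0.035, "az": 0.269, "grip": 0}, {"tx": 275, "ty": -120, "tz": -55, "ax": 0.26, "ay": 0.035, "az": 0.269, "grip": 0}, {"tx": 310, "ty": -138, "tz": -45, "ax": 0.26, "ay": 0.035, "az": 0.269, "grip": 0}, {"tx": 345, "ty": -156, "tz": -37, "ax": 0.26, "ay": 0.035, "az": 0.269, "grip": 0}, {"tx": 380, "ty": -174, "tz": -28, "ax": 0.26, "ay": 0.035, "az": 0.269, "grip": 0}, {"tx": 415, "ty": -192, "tz": -20, "ax": 0.26, "ay": 0.035, "az": 0.269, "grip": 0}, {"tx": 432.5, "ty": -202.5, "tz": -17.7, "ax": 0.26, "ay": 0.035, "az": 0.269, "grip": 0}, {"tx": 432.5, "ty": -202.5, "tz": -17.7, "ax": 0.26, "ay": 0.035, "az": 0.269, "grip": 0}, {"tx": 432.5, "ty": -202.5, "tz": -17.7, "ax": 0.26, "ay": 0.035, "az": 0.269, "grip": 0}]'

```text
invalid input
```

```bash
python3 - <<'E'
from h import *
from station import r,cams
s=r.read_state(); p=np.load("pose0.npy"); M,o=pose(p)
Rt,y,z=tool(p[2],np.radians(15))
bar=M@[.053,0,.228]+o
tgt=bar+.025*y+.012*z
print(rel(s,tgt,Rt), s["clock"],s["ee_pos"])
for n in ["side","wrist"]:
    f=cams.grab_frame(n);im=f["pixels"][:,:,::-1]
    if n=="side": im=cv2.resize(im[60:320,220:460],(554,600))
    cv2.imwrite(f"pics/b_{n}.png",im)
E
```

```text
([432.5, -202.5, 82.3], [0.26, 0.035, 0.269]) 1.15 [ 0.21732968 -0.47788862  0.23128977]
```

View pics/b_side.png

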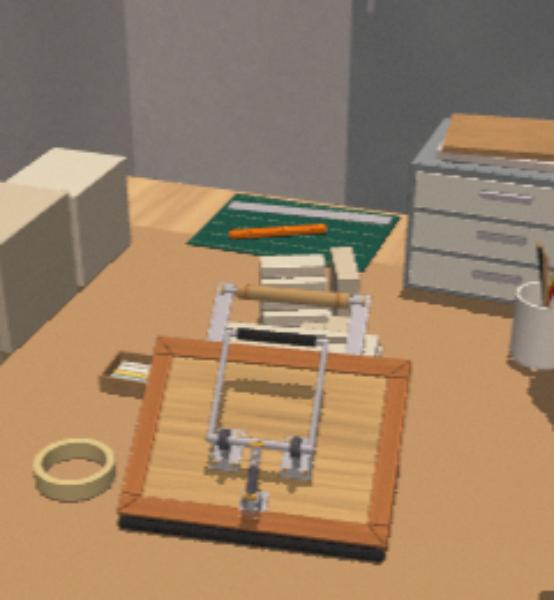

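View pics/b_wrist.png

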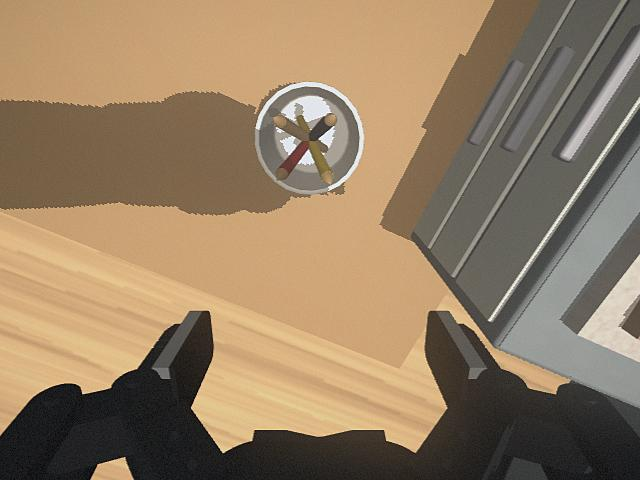

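Call:
arm_command --steps '[{"tx": 0, "ty": 0, "tz": -40, "ax": 0, "ay": 0, "az": 0, "grip": 0}, {"tx": 30, "ty": -5, "tz": -70, "ax": 0.05, "ay": 0.01, "az": 0.05, "grip": 0}, {"tx": 65, "ty": -20, "tz": -80, "ax": 0.1, "ay": 0.014, "az": 0.1, "grip": 0}, {"tx": 100, "ty": -35, "tz": -80, "ax": 0.15, "ay": 0.02, "az": 0.15, "grip": 0}, {"tx": 135, "ty": -52, "tz": -80, "ax": 0.2, "ay": 0.03, "az": 0.2, "grip": 0}, {"tx": 170, "ty": -68, "tz": -80, "ax": 0.26, "ay": 0.035, "az": 0.269, "grip": 0}, {"tx": 205, "ty": -85, "tz": -75, "ax": 0.26, "ay": 0.035, "az": 0.269, "grip": 0}, {"tx": 240, "ty": -102, "tz": -65, "ax": 0.26, "ay": 0.035, "az": 0.269, "grip": 0}, {"tx": 275, "ty": -120, "tz": -55, "ax": 0.26, "ay": 0.035, "az": 0.269, "grip": 0}, {"tx": 310, "ty": -138, "tz": -45, "ax": 0.26, "ay": 0.035, "az": 0.269, "grip": 0}, {"tx": 345, "ty": -156, "tz": -37, "ax": 0.26, "ay": 0.035, "az": 0.269, "grip": 0}, {"tx": 380, "ty": -174, "tz": -28, "ax": 0.26, "ay": 0.035, "az": 0.269, "grip": 0}, {"tx": 415, "ty": -192, "tz": -20, "ax": 0.26, "ay": 0.035, "az": 0.269, "grip": 0}, {"tx": 432.5, "ty": -202.5, "tz": -17.7, "ax": 0.26, "ay": 0.035, "az": 0.269, "grip": 0}, {"tx": 432.5, "ty": -202.5, "tz": -17.7, "ax": 0.26, "ay": 0.035, "az": 0.269, "grip": 0}, {"tx": 432.5, "ty": -202.5, "tz": -17.7, "ax": 0.26, "ay": 0.035, "az": 0.269, "grip": 0}]' --squeeze 60

```text
clock: 2.58
ee_pos: [0.5273, -0.1136, 0.2487]
tool_rot: [-0.13, 0.988, 0.079, -0.011]
wrist_force: [-0.6, -1.1, -0.8]
width: 0.0001
```

```bash
python3 - <<'E'
from h import *
from station import r,cams
s=r.read_state(); p=np.load("pose0.npy"); M,o=pose(p)
Rt,y,z=tool(p[2],np.radians(15))
bar=M@[.053,0,.228]+o
tgt=bar+.025*y+.012*z
print(rel(s,tgt,Rt), s["clock"],s["ee_pos"])
for n in ["side","wrist"]:
    f=cams.grab_frame(n);im=f["pixels"][:,:,::-1]
    if n=="side": im=cv2.resize(im[60:320,220:460],(554,600))
    cv2.imwrite(f"pics/b_{n}.png",im)
E
```

```text
([-0.1, 26.6, 96.0], [0.0, 0.002, 0.002]) 2.5833 [ 0.52733218 -0.1135629   0.24865241]
```

View pics/b_side.png

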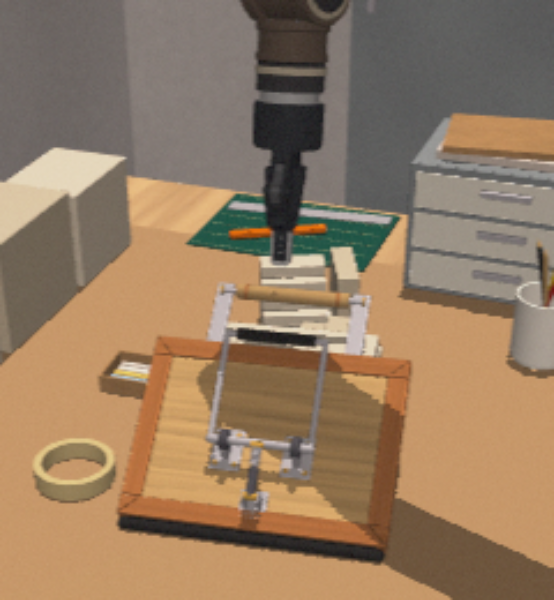

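View pics/b_wrist.png

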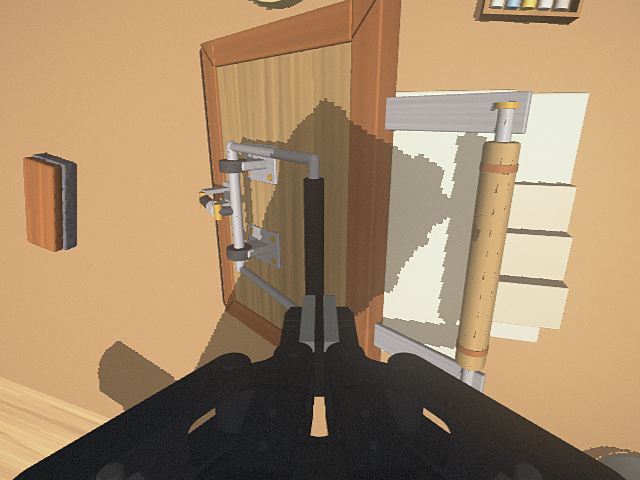

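Call:
arm_command --steps '[{"tx": 0, "ty": 10, "tz": 35, "ax": 0, "ay": 0, "az": 0, "grip": 0}, {"tx": 0, "ty": 20, "tz": 68, "ax": 0, "ay": 0, "az": 0, "grip": 0}, {"tx": 0, "ty": 26, "tz": 88, "ax": 0, "ay": 0, "az": 0, "grip": 0}, {"tx": 0, "ty": 27, "tz": 96, "ax": 0, "ay": 0, "az": 0, "grip": 0}, {"tx": 0, "ty": 27, "tz": 96, "ax": 0, "ay": 0, "az": 0, "grip": 0}]'

```text
clock: 3.1
ee_pos: [0.5258, -0.1165, 0.1479]
tool_rot: [-0.131, 0.988, 0.076, -0.012]
wrist_force: [0.0, -0.3, 0.3]
width: 0.0001
```

```bash
python3 - <<'E'
from h import *
from station import r,cams
s=r.read_state(); p=np.load("pose0.npy"); M,o=pose(p)
Rt,y,z=tool(p[2],np.radians(15))
print(s["clock"],s["ee_pos"],s["wrist_force"])
for ph in range(0,96,6):
    a=np.radians(ph)+np.arctan2(17,123)
    bar=M@[.036+.1242*np.sin(a),0,.105+.1242*np.cos(a)]+o
    print(ph,rel(s,bar+.021*y+.012*z,Rt))
f=cams.grab_frame("wrist");cv2.imwrite("pics/c_wrist.png",f["pixels"][:,:,::-1])
E
```

```text
3.1 [ 0.52582965 -0.11647764  0.14786178] [ 0.04891333 -0.26442484  0.32428112]
0 ([1.7, -6.0, -0.7], [-0.001, 0.003, -0.003])
6 ([1.6, -16.9, -7.7], [-0.001, 0.003, -0.003])
12 ([1.6, -28.5, -13.6], [-0.001, 0.003, -0.003])
18 ([1.5, -40.7, -18.2], [-0.001, 0.003, -0.003])
24 ([1.5, -53.3, -21.5], [-0.001, 0.003, -0.003])
30 ([1.4, -66.1, -23.5], [-0.001, 0.003, -0.003])
36 ([1.4, -79.1, -24.1], [-0.001, 0.003, -0.003])
42 ([1.3, -92.1, -23.4], [-0.001, 0.003, -0.003])
48 ([1.3, -104.9, -21.3], [-0.001, 0.003, -0.003])
54 ([1.3, -117.4, -17.9], [-0.001, 0.003, -0.003])
60 ([1.3, -129.6, -13.2], [-0.001, 0.003, -0.003])
66 ([1.3, -141.1, -7.2], [-0.001, 0.003, -0.003])
72 ([1.2, -152.0, -0.1], [-0.001, 0.003, -0.003])
78 ([1.2, -162.1, 8.1], [-0.001, 0.003, -0.003])
84 ([1.2, -171.2, 17.4], [-0.001, 0.003, -0.003])
90 ([1.2, -179.4, 27.5], [-0.001, 0.003, -0.003])
```

View pics/c_wrist.png

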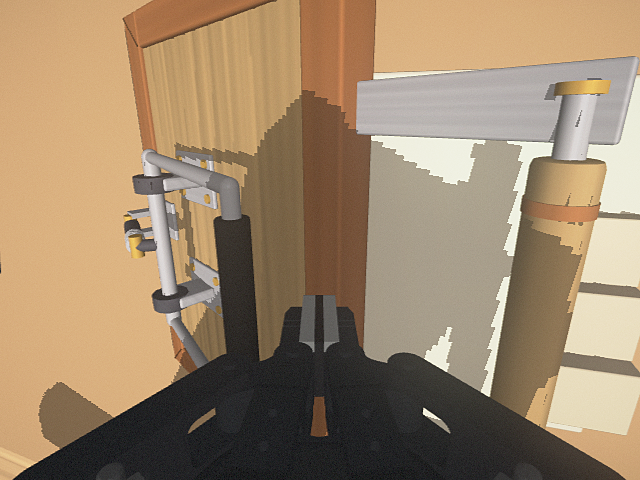

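Call:
arm_command --steps '[{"tx": 1.5, "ty": -6, "tz": 0, "ax": 0, "ay": 0, "az": 0, "grip": 0}, {"tx": 1.5, "ty": -17, "tz": -7, "ax": 0, "ay": 0, "az": 0, "grip": 0}, {"tx": 1.5, "ty": -28.5, "tz": -13, "ax": 0, "ay": 0, "az": 0, "grip": 0}, {"tx": 1.5, "ty": -41, "tz": -18, "ax": 0, "ay": 0, "az": 0, "grip": 0}, {"tx": 1.5, "ty": -53, "tz": -21, "ax": 0, "ay": 0, "az": 0, "grip": 0}, {"tx": 1.5, "ty": -60, "tz": -22.5, "ax": 0, "ay": 0, "az": 0, "grip": 0}, {"tx": 1.5, "ty": -60, "tz": -22.5, "ax": 0, "ay": 0, "az": 0, "grip": 0}]'

```text
clock: 3.73
ee_pos: [0.5208, -0.0623, 0.1882]
tool_rot: [-0.13, 0.988, 0.079, -0.009]
wrist_force: [-1.0, -2.7, 0.1]
width: 0.0
```

```bash
python3 - <<'E'
from h import *
from station import r,cams
s=r.read_state()
print(s["clock"],s["ee_pos"],s["wrist_force"])
f=cams.grab_frame("wrist");cv2.imwrite("pics/d_wrist.png",f["pixels"][:,:,::-1])
f=cams.grab_frame("side");cv2.imwrite("pics/d_side.png",cv2.resize(f["pixels"][60:320,220:460,::-1],(554,600)))
E
```

```text
3.7333 [ 0.52083532 -0.06233923  0.18817195] [-1.04284754 -2.68648477  0.08323659]
```

View pics/d_wrist.png

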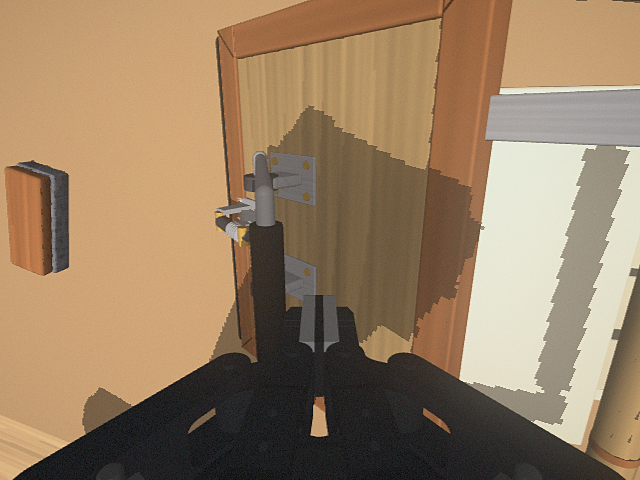

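View pics/d_side.png

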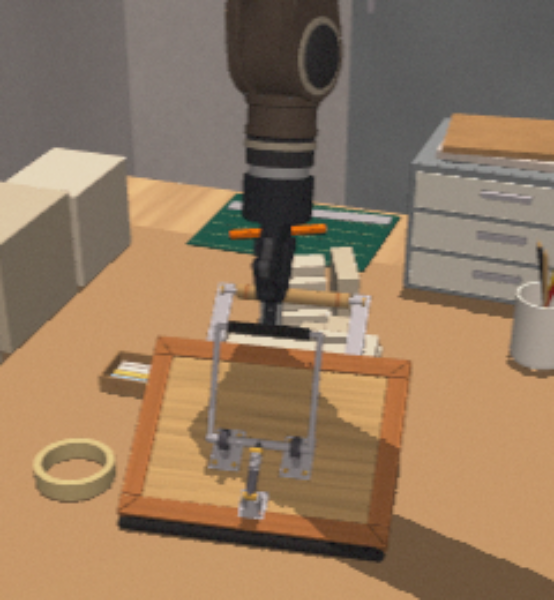

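Call:
arm_command --steps '[{"tx": 0, "ty": -12, "tz": -1, "ax": 0, "ay": 0, "az": 0, "grip": 0}, {"tx": 0, "ty": -25, "tz": -1, "ax": 0, "ay": 0, "az": 0, "grip": 0}, {"tx": 0, "ty": -38, "tz": 0, "ax": 0, "ay": 0, "az": 0, "grip": 0}, {"tx": 0, "ty": -51, "tz": 3, "ax": 0, "ay": 0, "az": 0, "grip": 0}, {"tx": 0, "ty": -63, "tz": 7, "ax": 0, "ay": 0, "az": 0, "grip": 0}, {"tx": 0, "ty": -75, "tz": 12, "ax": 0, "ay": 0, "az": 0, "grip": 0}, {"tx": 0, "ty": -87, "tz": 18, "ax": 0, "ay": 0, "az": 0, "grip": 0}, {"tx": 0, "ty": -98, "tz": 24, "ax": 0, "ay": 0, "az": 0, "grip": 0}, {"tx": 0, "ty": -98, "tz": 24, "ax": 0, "ay": 0, "az": 0, "grip": 0}]'

```text
clock: 4.58
ee_pos: [0.5039, 0.038, 0.1879]
tool_rot: [-0.13, 0.988, 0.079, -0.011]
wrist_force: [-0.4, 0.1, -0.7]
width: -0.0004
```

```bash
python3 - <<'E'
from h import *
from station import r,cams
s=r.read_state()
print(s["clock"],s["ee_pos"],s["wrist_force"])
f=cams.grab_frame("wrist");cv2.imwrite("pics/e_wrist.png",f["pixels"][:,:,::-1])
f=cams.grab_frame("side");cv2.imwrite("pics/e_side.png",cv2.resize(f["pixels"][60:320,220:460,::-1],(554,600)))
E
```

```text
4.5833 [0.50394992 0.03799637 0.1879459 ] [-0.42031608  0.08127293 -0.73101125]
```

View pics/e_wrist.png

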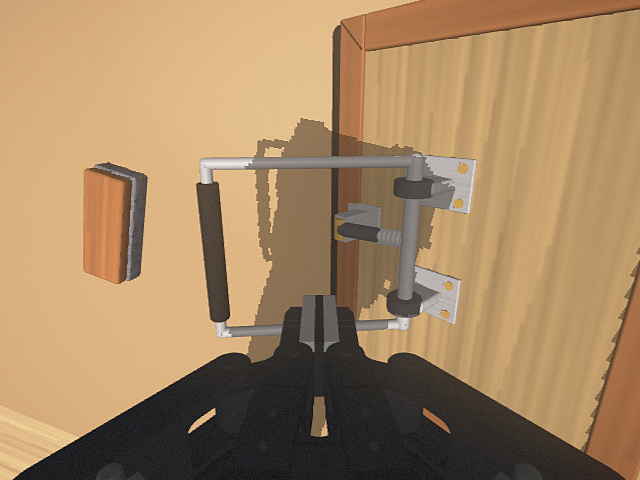

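View pics/e_side.png

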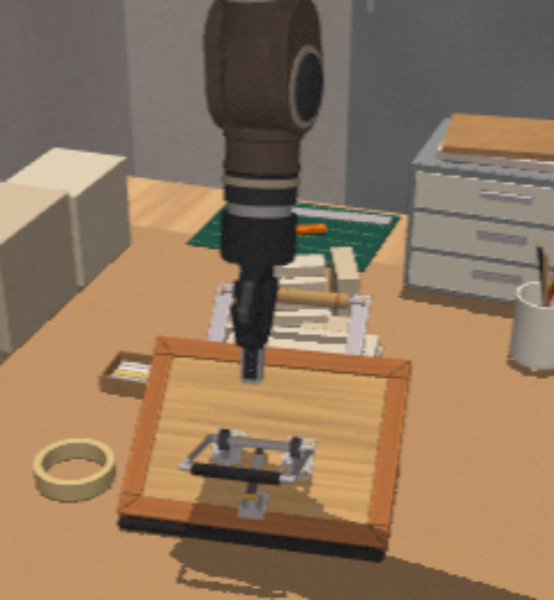

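```bash
python3 - <<'E'
from h import *
from station import r,cams
s=r.read_state(); p=np.load("pose0.npy"); M,o=pose(p)
for n in ["top","side"]: setcam(n,cams.grab_frame(n))
for ph in (110,120):
    a=np.radians(ph)+np.arctan2(17,123)
    print(ph,proj("side",M@[.036+.1242*np.sin(a),0,.105+.1242*np.cos(a)]+o))
Rt,y,z=tool(p[2],0)
g=M@[0,0,.315]+o; print(g)
print(rel(s,s["ee_pos"]+np.array([0,0,.08]),quat(s["tool_rot"])))
print(rel(s,g-[0,0,.019]+[0,0,.12],Rt)); print(rel(s,g-[0,0,.019],Rt))
E
```

```text
110 [[323.10552783 254.97478816]]
120 [[322.34083252 264.22650395]]
[ 0.53978719 -0.19431229  0.16696305]
([-0.1, -20.7, -77.3], [0.0, 0.0, 0.0])
([-1.6, 204.8, -137.2], [-0.262, 0.001, 0.001])
([-1.5, 235.8, -21.3], [-0.262, 0.001, 0.001])
```

Call:
arm_command --steps '[{"tx": 0, "ty": -8, "tz": -38, "ax": 0, "ay": 0, "az": 0, "grip": 0}, {"tx": 0, "ty": 0, "tz": -75, "ax": 0, "ay": 0, "az": 0, "grip": 50}, {"tx": 0, "ty": 30, "tz": -95, "ax": -0.06, "ay": 0, "az": 0, "grip": 50}, {"tx": 0, "ty": 65, "tz": -105, "ax": -0.12, "ay": 0, "az": 0, "grip": 50}, {"tx": 0, "ty": 100, "tz": -115, "ax": -0.18, "ay": 0, "az": 0, "grip": 50}, {"tx": -1, "ty": 137, "tz": -122, "ax": -0.262, "ay": 0, "az": 0, "grip": 50}, {"tx": -1.5, "ty": 172, "tz": -130, "ax": -0.262, "ay": 0, "az": 0, "grip": 50}, {"tx": -1.5, "ty": 205, "tz": -137, "ax": -0.262, "ay": 0, "az": 0, "grip": 50}, {"tx": -1.5, "ty": 205, "tz": -137, "ax": -0.262, "ay": 0, "az": 0, "grip": 50}, {"tx": -1.5, "ty": 212, "tz": -110, "ax": -0.262, "ay": 0, "az": 0, "grip": 50}, {"tx": -1.5, "ty": 220, "tz": -80, "ax": -0.262, "ay": 0, "az": 0, "grip": 50}, {"tx": -1.5, "ty": 220, "tz": -80, "ax": -0.262, "ay": 0, "az": 0, "grip": 50}]'

```text
clock: 5.78
ee_pos: [0.537, -0.1949, 0.2029]
tool_rot: [-0.002, 0.997, 0.077, -0.005]
wrist_force: [-1.1, 0.7, -0.0]
width: 0.0498
```

```bash
python3 - <<'E'
from h import *
from station import r,cams
s=r.read_state(); p=np.load("pose0.npy"); M,o=pose(p)
Rt,y,z=tool(p[2],0)
g=M@[0,0,.315]+o
print(s["clock"],s["ee_pos"],s["wrist_force"],s["width"],rel(s,g-[0,0,.019],Rt))
f=cams.grab_frame("wrist");cv2.imwrite("pics/f_wrist.png",f["pixels"][:,:,::-1])
f=cams.grab_frame("side");cv2.imwrite("pics/f_side.png",cv2.resize(f["pixels"][60:320,220:460,::-1],(554,600)))
E
```

```text
5.7833 [ 0.53697069 -0.19485578  0.20285493] [-1.07110837  0.66148628 -0.02752059] 0.049771678469284084 ([3.4, 0.1, 54.9], [-0.004, 0.009, -0.002])
```

View pics/f_wrist.png

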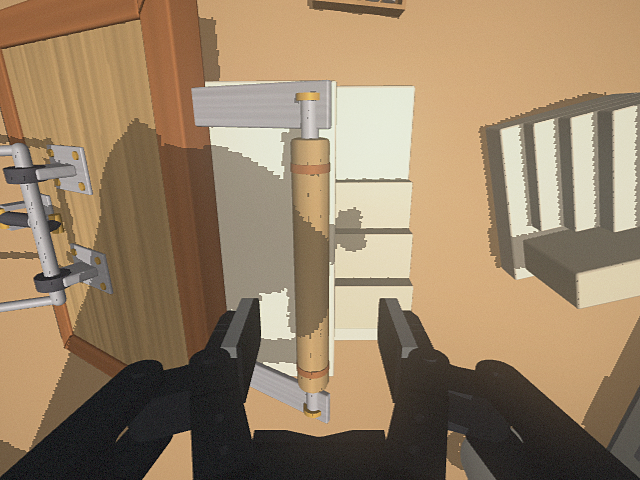

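View pics/f_side.png

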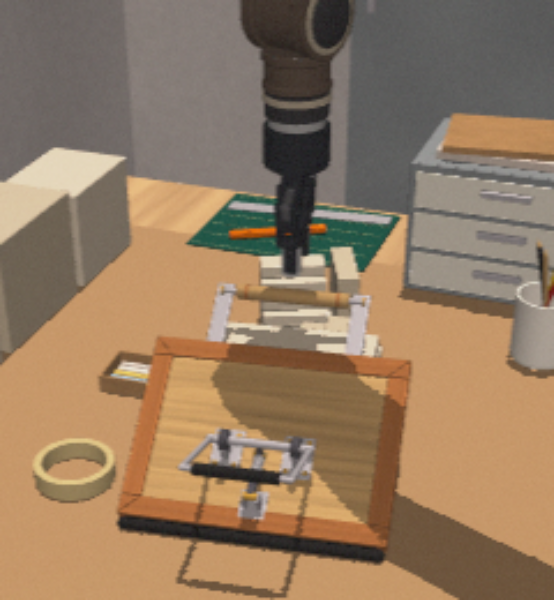

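Call:
arm_command --steps '[{"tx": 3, "ty": 0, "tz": 25, "ax": 0, "ay": 0.009, "az": 0, "grip": 50}, {"tx": 3, "ty": 0, "tz": 45, "ax": 0, "ay": 0.009, "az": 0, "grip": 50}, {"tx": 3, "ty": 0, "tz": 54.5, "ax": 0, "ay": 0.009, "az": 0, "grip": 50}, {"tx": 3, "ty": 0, "tz": 54.5, "ax": 0, "ay": 0.009, "az": 0, "grip": 50}, {"tx": 3, "ty": 0, "tz": 54.5, "ax": 0, "ay": 0.009, "az": 0, "grip": 24}, {"tx": 3, "ty": 0, "tz": 54.5, "ax": 0, "ay": 0.009, "az": 0, "grip": 10}, {"tx": 3, "ty": 0, "tz": 54.5, "ax": 0, "ay": 0.009, "az": 0, "grip": 10}, {"tx": 3, "ty": 0, "tz": 54.5, "ax": 0, "ay": 0.009, "az": 0, "grip": 10}, {"tx": 3, "ty": 0, "tz": 54.5, "ax": 0, "ay": 0.009, "az": 0, "grip": 10}, {"tx": 3, "ty": 0, "tz": 54.5, "ax": 0, "ay": 0.009, "az": 0, "grip": 10}]' --squeeze 50

```text
clock: 6.72
ee_pos: [0.5431, -0.1914, 0.1566]
tool_rot: [-0.003, 0.997, 0.079, 0.006]
wrist_force: [-3.0, 12.7, 4.0]
width: 0.0164
```

```bash
python3 - <<'E'
from h import *
from station import r,cams
s=r.read_state(); p=np.load("pose0.npy"); M,o=pose(p)
Rt,y,z=tool(p[2],0)
print(s["clock"],s["ee_pos"],s["wrist_force"],s["width"])
f=cams.grab_frame("wrist");cv2.imwrite("pics/g_wrist.png",f["pixels"][:,:,::-1])
f=cams.grab_frame("side");cv2.imwrite("pics/g_side.png",cv2.resize(f["pixels"][60:320,220:460,::-1],(554,600)))
# arc about foot axis; 
h_=np.array([np.cos(p[2]),np.sin(p[2]),0]);u=np.array([0,0,1.])
e0=p[3]
R0=quat(s["tool_rot"])
for k in range(0,13):
    e=e0+(np.pi/2-e0)*k/12
    d=.308*((np.cos(e)-np.cos(e0))*h_+(np.sin(e)-np.sin(e0))*u)
    d2=d-h_*.007*(e-e0)
    print(k,round(np.degrees(e),1),"pivot",np.round(R0.inv().apply(d)*1000,1),"roll",np.round(R0.inv().apply(d2)*1000,1))
print(rel(s,s["ee_pos"],Rt))
E
```

```text
6.7167 [ 0.54312314 -0.19135781  0.15656224] [-2.99433004 12.72231045  3.97727551] 0.01642141931898408
0 31.3 pivot [0. 0. 0.] roll [0. 0. 0.]
1 36.2 pivot [  0.3 -14.7 -21.8] roll [  0.3 -15.3 -21.8]
2 41.1 pivot [  0.6 -31.2 -42.2] roll [  0.6 -32.4 -42.2]
3 46.0 pivot [  0.8 -49.4 -61.2] roll [  0.8 -51.2 -61.2]
4 50.9 pivot [  1.  -69.2 -78.5] roll [  1.1 -71.6 -78.5]
5 55.8 pivot [  1.3 -90.4 -94.1] roll [  1.3 -93.4 -94.1]
6 60.6 pivot [   1.5 -112.8 -107.9] roll [   1.5 -116.4 -107.9]
7 65.5 pivot [   1.7 -136.3 -119.6] roll [   1.7 -140.5 -119.6]
8 70.4 pivot [   1.8 -160.7 -129.4] roll [   1.8 -165.5 -129.3]
9 75.3 pivot [   2.  -185.9 -137. ] roll [   2.  -191.3 -137. ]
10 80.2 pivot [   2.1 -211.6 -142.4] roll [   2.1 -217.6 -142.4]
11 85.1 pivot [   2.2 -237.7 -145.6] roll [   2.2 -244.3 -145.6]
12 90.0 pivot [   2.2 -264.  -146.6] roll [   2.2 -271.2 -146.6]
([0.0, 0.0, 0.0], [-0.005, -0.012, 0.002])
```

View pics/g_wrist.png

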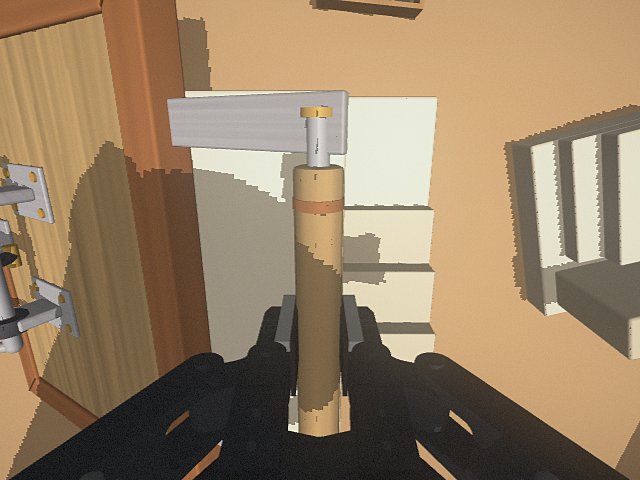

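View pics/g_side.png

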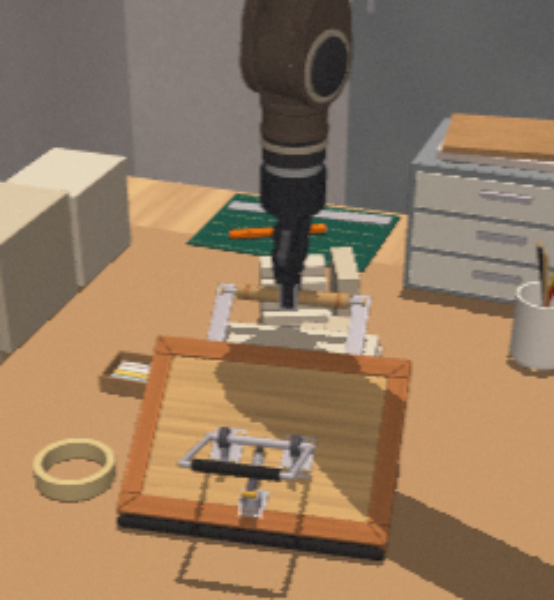

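Call:
arm_command --steps '[{"tx": 0, "ty": 0, "tz": 0, "ax": 0, "ay": 0, "az": 0, "grip": 10}, {"tx": 0, "ty": 0, "tz": 0, "ax": 0, "ay": 0, "az": 0, "grip": 10}, {"tx": 0, "ty": 0, "tz": 0, "ax": 0, "ay": 0, "az": 0, "grip": 10}, {"tx": 0, "ty": 0, "tz": 0, "ax": 0, "ay": 0, "az": 0, "grip": 10}]' --squeeze 50

```text
clock: 7.15
ee_pos: [0.5431, -0.1913, 0.1566]
tool_rot: [-0.003, 0.997, 0.079, 0.006]
wrist_force: [-2.7, 12.8, 3.9]
width: 0.0161
```

Call:
arm_command --steps '[{"tx": 0, "ty": 0, "tz": 0, "ax": 0, "ay": 0, "az": 0, "grip": 40}, {"tx": 0, "ty": 0, "tz": 0, "ax": 0, "ay": 0, "az": 0, "grip": 40}, {"tx": 0, "ty": 0, "tz": 0, "ax": 0, "ay": 0, "az": 0, "grip": 40}, {"tx": 0, "ty": 0, "tz": 0, "ax": 0, "ay": 0, "az": 0, "grip": 40}, {"tx": 0, "ty": 0, "tz": 0, "ax": 0, "ay": 0, "az": 0, "grip": 40}]'

```text
clock: 7.57
ee_pos: [0.543, -0.1949, 0.155]
tool_rot: [0.0, 0.997, 0.078, 0.005]
wrist_force: [-0.3, 0.4, 0.7]
width: 0.04
```

```bash
python3 - <<'E'
from h import *
from station import r,cams
s=r.read_state();print(s["ee_pos"],s["wrist_force"],s["width"])
f=cams.grab_frame("wrist");cv2.imwrite("pics/h_wrist.png",f["pixels"][:,:,::-1])
E
```

```text
[ 0.5430228  -0.19489861  0.1549833 ] [-0.29498608  0.44307739  0.66351378] 0.04001351173763887
```

View pics/h_wrist.png

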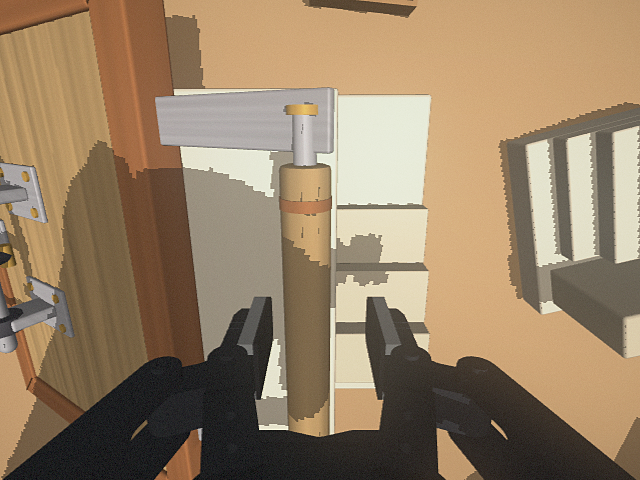

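Call:
arm_command --steps '[{"tx": 0, "ty": -2, "tz": 3, "ax": 0, "ay": 0, "az": 0, "grip": 40}, {"tx": 0, "ty": -4.5, "tz": 7, "ax": 0, "ay": 0, "az": 0, "grip": 40}, {"tx": 0, "ty": -4.5, "tz": 7, "ax": 0, "ay": 0, "az": 0, "grip": 40}, {"tx": 0, "ty": -4.5, "tz": 7, "ax": 0, "ay": 0, "az": 0, "grip": 40}, {"tx": 0, "ty": -4.5, "tz": 7, "ax": 0, "ay": 0, "az": 0, "grip": 10}, {"tx": 0, "ty": -4.5, "tz": 7, "ax": 0, "ay": 0, "az": 0, "grip": 10}, {"tx": 0, "ty": -4.5, "tz": 7, "ax": 0, "ay": 0, "az": 0, "grip": 10}, {"tx": 0, "ty": -4.5, "tz": 7, "ax": 0, "ay": 0, "az": 0, "grip": 10}, {"tx": 0, "ty": -4.5, "tz": 7, "ax": 0, "ay": 0, "az": 0, "grip": 10}]' --squeeze 50

```text
clock: 8.37
ee_pos: [0.5422, -0.1903, 0.1477]
tool_rot: [0.0, 0.997, 0.078, 0.004]
wrist_force: [0.1, -1.7, 1.4]
width: 0.0168
```

```bash
python3 - <<'E'
from h import *
from station import r,cams
s=r.read_state();print(s["ee_pos"],s["wrist_force"],s["width"],s["ft_torque"])
f=cams.grab_frame("side");cv2.imwrite("pics/i_side.png",cv2.resize(f["pixels"][60:320,220:460,::-1],(554,600)))
E
```

```text
[ 0.54221942 -0.19032517  0.14773043] [ 0.11979142 -1.67988045  1.36361415] 0.016819643920226984 [-0.28171765  0.02445004  0.03171877]
```

View pics/i_side.png

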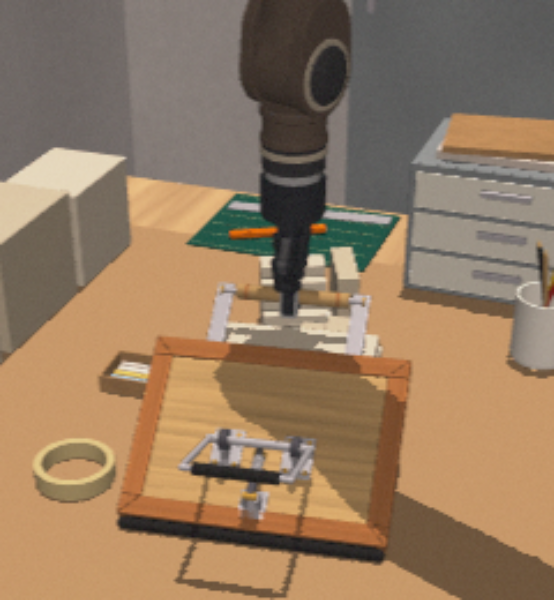

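Call:
arm_command --steps '[{"tx": 0, "ty": -3.5, "tz": -5, "ax": 0, "ay": 0, "az": 0, "grip": 10}, {"tx": 0, "ty": -7, "tz": -10.8, "ax": 0, "ay": 0, "az": 0, "grip": 10}, {"tx": 0.3, "ty": -15, "tz": -21.6, "ax": 0, "ay": 0, "az": 0, "grip": 10}, {"tx": 0.4, "ty": -23, "tz": -32, "ax": 0, "ay": 0, "az": 0, "grip": 10}, {"tx": 0.6, "ty": -31.5, "tz": -42, "ax": 0, "ay": 0, "az": 0, "grip": 10}, {"tx": 0.7, "ty": -40.5, "tz": -51.5, "ax": 0, "ay": 0, "az": 0, "grip": 10}, {"tx": 0.8, "ty": -50, "tz": -60.7, "ax": 0, "ay": 0, "az": 0, "grip": 10}, {"tx": 0.9, "ty": -60, "tz": -69.4, "ax": 0, "ay": 0, "az": 0, "grip": 10}, {"tx": 1, "ty": -70, "tz": -77.8, "ax": 0, "ay": 0, "az": 0, "grip": 10}, {"tx": 1, "ty": -70, "tz": -77.8, "ax": 0, "ay": 0, "az": 0, "grip": 10}, {"tx": 1, "ty": -70, "tz": -77.8, "ax": 0, "ay": 0, "az": 0, "grip": 10}]'

```text
clock: 9.33
ee_pos: [0.5318, -0.12, 0.2262]
tool_rot: [0.0, 0.997, 0.079, 0.005]
wrist_force: [0.6, -0.3, -3.0]
width: 0.0168
```

```bash
python3 - <<'E'
from h import *
from station import r,cams
s=r.read_state();print(s["clock"],s["ee_pos"],s["wrist_force"],s["width"],s["ft_torque"])
f=cams.grab_frame("side");cv2.imwrite("pics/j_side.png",cv2.resize(f["pixels"][100:340,220:440,::-1],(550,600),interpolation=cv2.INTER_CUBIC))
f=cams.grab_frame("top");cv2.imwrite("pics/j_top.png",cv2.resize(f["pixels"][150:350,250:470,::-1],(660,600),interpolation=cv2.INTER_CUBIC))
E
```

```text
9.3333 [ 0.53176985 -0.12001723  0.2261516 ] [ 0.56586403 -0.34826679 -3.01274311] 0.016819033053608934 [0.11017206 0.04204906 0.05371026]
```

View pics/j_side.png

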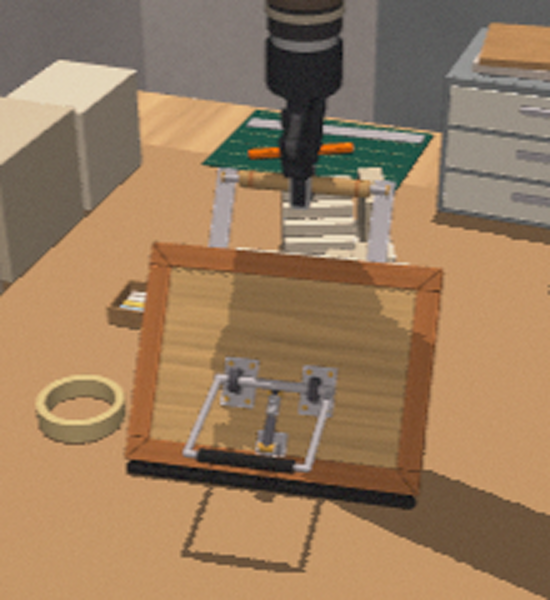

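View pics/j_top.png

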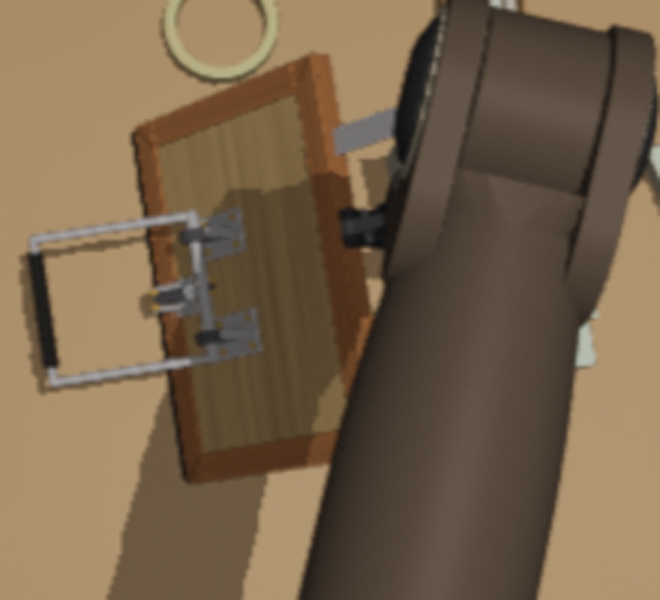

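Call:
arm_command --steps '[{"tx": 0.1, "ty": -11, "tz": -7.6, "ax": 0, "ay": 0, "az": 0, "grip": 10}, {"tx": 0.2, "ty": -22, "tz": -15, "ax": 0, "ay": 0, "az": 0, "grip": 10}, {"tx": 0.3, "ty": -33, "tz": -22, "ax": 0, "ay": 0, "az": 0, "grip": 10}, {"tx": 0.4, "ty": -44.6, "tz": -28.5, "ax": 0, "ay": 0, "az": 0, "grip": 10}, {"tx": 0.5, "ty": -56.5, "tz": -34.5, "ax": 0, "ay": 0, "az": 0, "grip": 10}, {"tx": 0.6, "ty": -68.4, "tz": -40, "ax": 0, "ay": 0, "az": 0, "grip": 10}, {"tx": 0.7, "ty": -80.5, "tz": -45, "ax": 0, "ay": 0, "az": 0, "grip": 10}, {"tx": 0.8, "ty": -93, "tz": -49.5, "ax": 0, "ay": 0, "az": 0, "grip": 10}, {"tx": 0.9, "ty": -106, "tz": -53.5, "ax": 0, "ay": 0, "az": 0, "grip": 10}, {"tx": 1, "ty": -118.6, "tz": -57, "ax": 0, "ay": 0, "az": 0, "grip": 10}, {"tx": 1, "ty": -130, "tz": -59.7, "ax": 0, "ay": 0, "az": 0, "grip": 10}, {"tx": 1, "ty": -138, "tz": -61.2, "ax": 0, "ay": 0, "az": 0, "grip": 10}, {"tx": 1, "ty": -138, "tz": -61.2, "ax": 0, "ay": 0, "az": 0, "grip": 10}, {"tx": 1, "ty": -138, "tz": -61.2, "ax": 0, "ay": 0, "az": 0, "grip": 10}]'

```text
clock: 10.6
ee_pos: [0.5098, 0.0171, 0.2876]
tool_rot: [-0.0, 0.997, 0.079, 0.005]
wrist_force: [-5.1, -2.2, 7.0]
width: 0.0168
```

```bash
python3 - <<'E'
from h import *
from station import r,cams
s=r.read_state();print(s["clock"],s["ee_pos"],s["wrist_force"],s["width"],s["ft_torque"])
f=cams.grab_frame("side");cv2.imwrite("pics/k_side.png",cv2.resize(f["pixels"][120:320,240:440,::-1],(600,600),interpolation=cv2.INTER_CUBIC))
f=cams.grab_frame("top");cv2.imwrite("pics/k_top.png",cv2.resize(f["pixels"][150:350,230:430,::-1],(600,600),interpolation=cv2.INTER_CUBIC))
E
```

```text
10.6 [0.50981011 0.01709978 0.28760049] [-5.06377133 -2.19021987  7.0209048 ] 0.016764204353313453 [-0.38905327  0.94851859 -0.00497928]
```

View pics/k_side.png

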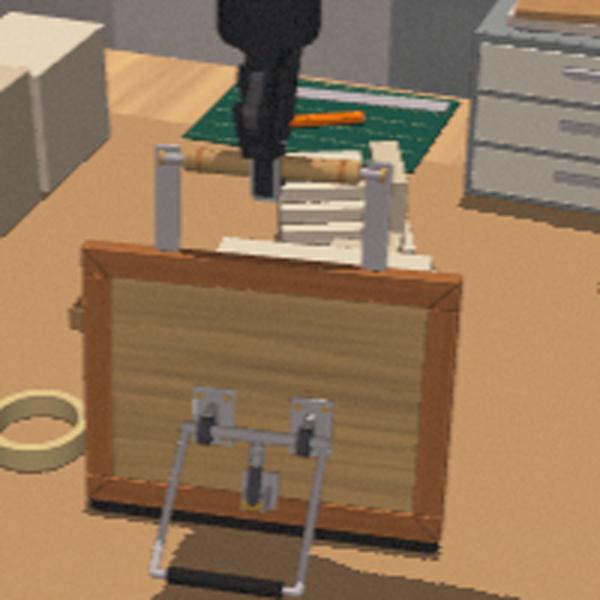

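View pics/k_top.png

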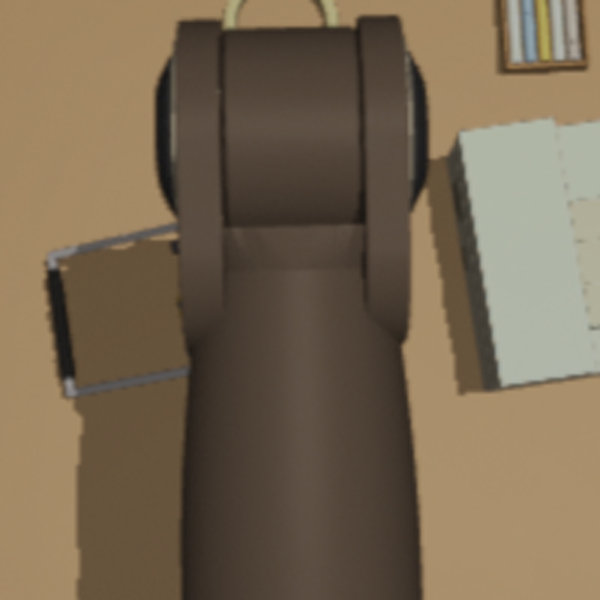

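```bash
cat > fit.py <<'E'
from h import *
def fit(top,side,p0,foot_w=0):
    def pp(q):
        M,o=pose(q[:4]); Q=R.from_rotvec(q[4]*np.array([np.cos(q[2]),np.sin(q[2]),0])).as_matrix()
        return Q@M, np.array([q[0],q[1],.007])-Q@M@[0,0,.007]+[0,0,q[5]]
    def res(q):
        M,o=pp(q); out=[]
        for n,L in (("top",top),("side",side)):
            for X,px in L:
                out+=list(proj(n,M@np.array(X)+o)[0]-px)
        return np.r_[out, q[4]/.01, q[5]/.001]
    s=least_squares(res,np.r_[p0,0,0]); M,o=pp(s.x)
    print("x,y",np.round(s.x[:2],4),"yaw,el,roll",np.round(np.degrees(s.x[2:5]),2),"lift",s.x[5].round(4)); print(np.round(s.fun,1).tolist())
    J=s.jac;print("sd el deg",np.degrees(np.sqrt(np.linalg.inv(J.T@J)[3,3])))
    print("grip",M@[0,0,.315]+o)
    return s.x
E
python3 - <<'E'
from fit import *
from station import r,cams
for n in ["top","side"]: setcam(n,cams.grab_frame(n))
a=np.radians(120)+np.arctan2(17,123); bx,bz=.036+.1242*np.sin(a),.105+.1242*np.cos(a)
Z=lambda u,v:np.array([u/3+240,v/3+120]); T=lambda u,v:np.array([u/3+230,v/3+150])
side=[((.01,-.15,.24),Z(84,243)),((.01,.15,.24),Z(461,277)),((0,-.068,.315),Z(187,159)),((0,.068,.315),Z(358,173)),((bx,-.045,bz),Z(168,575)),((bx,.045,bz),Z(282,588))]
top=[((bx,-.045,bz),T(57,270)),((bx,.045,bz),T(68,378))]
p=fit(top,side,[.498,.07,-1.414,1.4])
E
```

```text
x,y [0.4972 0.0692] yaw,el,roll [-81.28  79.39  -0.41] lift 0.0
[-0.6, -0.9, 0.5, -0.0, -0.7, 0.8, 0.3, 1.1, -0.5, -0.3, 0.9, -0.4, -0.0, -0.9, 0.7, 0.0, -0.7, 0.0]
sd el deg 1.0003960392752607
grip [0.50795161 0.01353606 0.30977307]
```

Call:
arm_command --steps '[{"tx": -0.5, "ty": -6, "tz": -1.5, "ax": 0, "ay": 0, "az": 0, "grip": 10}, {"tx": -1, "ty": -12, "tz": -3, "ax": 0, "ay": 0, "az": 0, "grip": 10}, {"tx": -1, "ty": -18, "tz": -4, "ax": 0, "ay": 0, "az": 0, "grip": 10}, {"tx": -1, "ty": -24, "tz": -4.8, "ax": 0, "ay": 0, "az": 0, "grip": 10}, {"tx": -1, "ty": -30, "tz": -5.4, "ax": 0, "ay": 0, "az": 0, "grip": 10}, {"tx": -1, "ty": -36, "tz": -5.8, "ax": 0, "ay": 0, "az": 0, "grip": 10}, {"tx": -1, "ty": -38, "tz": -6, "ax": 0, "ay": 0, "az": 0, "grip": 10}, {"tx": -1, "ty": -38, "tz": -6, "ax": 0, "ay": 0, "az": 0, "grip": 10}, {"tx": -1, "ty": -38, "tz": -6, "ax": 0, "ay": 0, "az": 0, "grip": 10}]'

```text
clock: 11.55
ee_pos: [0.5035, 0.0532, 0.2921]
tool_rot: [-0.0, 0.997, 0.078, 0.004]
wrist_force: [-0.7, 0.6, -2.6]
width: 0.0164
```

```bash
python3 - <<'E'
from h import *
from station import r,cams
s=r.read_state();print(s["clock"],s["ee_pos"],s["wrist_force"],s["width"],s["ft_torque"],s["tool_rot"])
f=cams.grab_frame("side");cv2.imwrite("pics/l_side.png",cv2.resize(f["pixels"][120:320,240:440,::-1],(600,600),interpolation=cv2.INTER_CUBIC));cv2.imwrite("pics/l_sidefull.png",f["pixels"][:,:,::-1])
f=cams.grab_frame("wrist");cv2.imwrite("pics/l_wrist.png",f["pixels"][:,:,::-1])
f=cams.grab_frame("top");cv2.imwrite("pics/l_top.png",cv2.resize(f["pixels"][150:350,230:430,::-1],(600,600),interpolation=cv2.INTER_CUBIC))
E
```

```text
11.55 [0.50351352 0.0531958  0.29213514] [-0.65014873  0.6102832  -2.62146302] 0.01638718695652721 [0.10705933 0.23170357 0.0453401 ] [-1.91208351e-04  9.96923219e-01  7.82817990e-02  4.00238251e-03]
```

View pics/l_side.png

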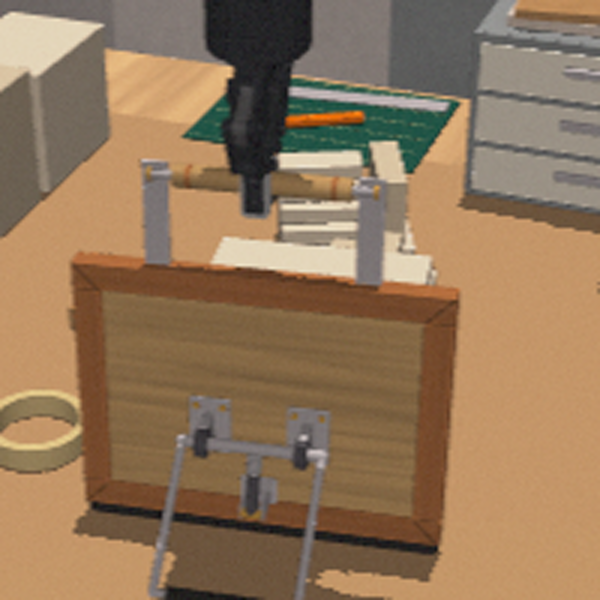

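View pics/l_top.png

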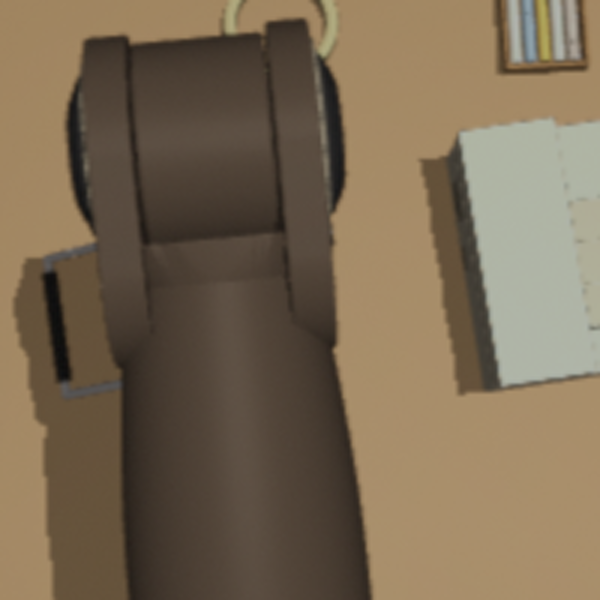

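View pics/l_wrist.png

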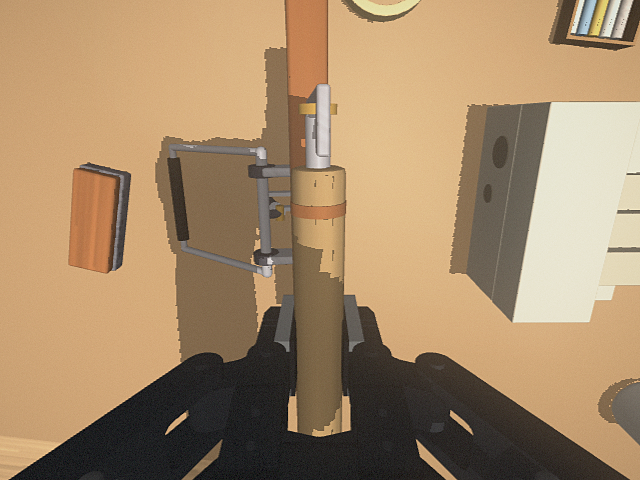

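```bash
python3 - <<'E'
import cv2
a=cv2.imread("pics/l_sidefull.png")
cv2.imwrite("pics/l_s2.png",cv2.resize(a[270:350,250:400],(750,400),interpolation=cv2.INTER_CUBIC))
E
```

```text
(no output)
```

View pics/l_s2.png

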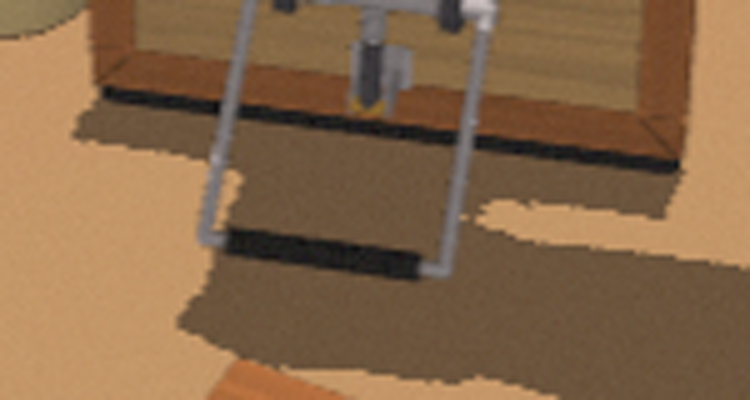

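```bash
cat > fit3.py <<'E'
from h import *
from station import r,cams
a=np.radians(120)+np.arctan2(17,123); bx,bz=.036+.1242*np.sin(a),.105+.1242*np.cos(a)
def fit3(obs,lines,strip,p0,gripw):
    def pp(q):
        M,o=pose(q[:4]); Q=R.from_rotvec(q[4]*np.array([np.cos(q[2]),np.sin(q[2]),0])).as_matrix()
        return Q@M, np.array([q[0],q[1],.007])-Q@M@[0,0,.007]
    def res(q):
        M,o=pp(q); out=[]
        for n,X,px in obs: out+=list(proj(n,M@np.array(X)+o)[0]-px)
        for n,A,B,px in lines:
            u,v=proj(n,np.array([A,B])@M.T+o); t=(px[1]-u[1])/(v[1]-u[1]); out.append(u[0]+t*(v[0]-u[0])-px[0])
        for y,px in strip:
            X=M@np.array([0,y,.007])+o+CAM["side"][1][1]*.007
            out+=list(proj("side",X)[0]-px)
        g=M@[0,0,.315]+o
        return np.r_[out, q[4]/.01, (g-gripw)[:2]/.0015]
    s=least_squares(res,np.r_[p0,0],loss="soft_l1"); M,o=pp(s.x)
    print("x,y",np.round(s.x[:2],4),"yaw,el,roll",np.round(np.degrees(s.x[2:5]),2)); print(np.round(s.fun,1).tolist())
    J=s.jac;print("sd el deg",np.degrees(np.sqrt(np.linalg.inv(J.T@J)[3,3])),"grip",M@[0,0,.315]+o)
E
python3 - <<'E'
from fit3 import *
for n in ["top","side","wrist"]: setcam(n,cams.grab_frame(n))
s=r.read_state(); print(s["clock"],s["wrist_force"])
Z=lambda u,v:np.array([u/3+240,v/3+120]); T=lambda u,v:np.array([u/3+230,v/3+150])
SB=[(bx,-.045,bz),(bx,.045,bz)]
obs=[("side",(.01,-.15,.24),Z(74,255)),("side",(.01,.15,.24),Z(459,292)),("side",(0,-.068,.315),Z(172,174)),("side",(0,.068,.315),Z(357,188)),
("side",SB[0],(295.2,318)),("side",SB[1],(334.2,323)),("top",SB[0],T(49,270)),("top",SB[1],T(63,381)),("wrist",SB[0],(173,158)),("wrist",SB[1],(185,242))]
lines=[("wrist",(.01,-.15,.24),(.01,-.1,.24),(289,60)),("wrist",(-.01,-.15,.24),(-.01,-.1,.24),(327,40))]
strip=[(-.15,(270.6,289.4)),(.15,(386,303.8))]
g=np.array(s["ee_pos"])
fit3(obs,lines,strip,[.498,.07,-1.414,1.5],g)
fit3(obs,[],strip,[.498,.07,-1.414,1.5],g)
fit3(obs[:8],[],strip,[.498,.07,-1.414,1.5],g)
E
```

```text
11.85 [-0.36407327  0.77062439 -4.41115119]
x,y [0.4987 0.0712] yaw,el,roll [-8.017e+01  8.607e+01  1.000e-02]
[-1.7, 2.0, -0.4, 1.4, 0.1, 0.1, -1.3, 0.1, 0.7, -0.2, 0.6, -0.1, -0.0, 0.7, 0.8, 0.1, 0.5, 0.2, -0.5, -2.2, -1.7, 1.8, -1.2, 0.9, 0.8, 0.8, 0.0, -0.9, -1.6]
sd el deg 0.3216942466086052 grip [0.5021893  0.05038604 0.31427559]
x,y [0.4985 0.0712] yaw,el,roll [-8.025e+01  8.606e+01  1.000e-02]
[-1.6, 2.0, -0.3, 1.5, 0.2, 0.0, -1.3, 0.1, 0.7, -0.2, 0.5, -0.1, 0.0, 0.7, 0.8, 0.1, 0.6, 0.1, -0.6, -2.3, -1.1, 0.8, 0.9, 0.9, 0.0, -1.0, -1.6]
sd el deg 0.43559044753728016 grip [0.50207536 0.05030862 0.31427271]
x,y [0.4982 0.0705] yaw,el,roll [-80.97  86.32  -0.13]
[-1.5, 1.8, -0.4, 1.9, 0.2, 0.1, -1.4, 0.4, 0.3, -0.4, -0.0, 0.0, 0.4, 0.1, 0.7, -0.4, -0.7, 0.4, 1.0, 1.1, -0.2, -1.1, -1.1]
sd el deg 0.5509037638553327 grip [0.50197066 0.05109672 0.31436497]
```

Call:
arm_command --steps '[{"tx": 0, "ty": -5, "tz": 0, "ax": 0, "ay": 0, "az": 0, "grip": 10}, {"tx": 0, "ty": -10, "tz": -0.2, "ax": 0, "ay": 0, "az": 0, "grip": 10}, {"tx": 0, "ty": -15, "tz": -0.3, "ax": 0, "ay": 0, "az": 0, "grip": 10}, {"tx": 0, "ty": -18, "tz": -0.3, "ax": 0, "ay": 0, "az": 0, "grip": 10}, {"tx": 0, "ty": -18, "tz": -0.3, "ax": 0, "ay": 0, "az": 0, "grip": 10}, {"tx": 0, "ty": -18, "tz": -0.3, "ax": 0, "ay": 0, "az": 0, "grip": 10}, {"tx": 0, "ty": -18, "tz": -0.3, "ax": 0, "ay": 0, "az": 0, "grip": 10}]'

```text
clock: 12.43
ee_pos: [0.5007, 0.0709, 0.2928]
tool_rot: [-0.0, 0.997, 0.078, 0.004]
wrist_force: [-1.3, 0.7, -2.2]
width: 0.0166
```

```bash
python3 - <<'E'
from h import *
from station import r,cams
s=r.read_state();print(s["clock"],s["ee_pos"],s["wrist_force"],s["width"],s["ft_torque"],s["tool_rot"])
f=cams.grab_frame("side");a=f["pixels"][:,:,::-1]
cv2.imwrite("pics/m_side.png",cv2.resize(a[160:310,250:410],(800,750),interpolation=cv2.INTER_CUBIC)[:600]);cv2.imwrite("pics/m_s2.png",cv2.resize(a[270:350,250:400],(750,400),interpolation=cv2.INTER_CUBIC))
f=cams.grab_frame("wrist");cv2.imwrite("pics/m_wrist.png",f["pixels"][:,:,::-1])
f=cams.grab_frame("top");cv2.imwrite("pics/m_top.png",cv2.resize(f["pixels"][220:290,230:270,::-1],(320,560),interpolation=cv2.INTER_CUBIC))
E
```

```text
12.4333 [0.50073859 0.07085734 0.29278273] [-1.29057906  0.71739712 -2.22655819] 0.01660823540550293 [0.06082678 0.33349656 0.07635804] [-1.31929368e-04  9.96926694e-01  7.82222486e-02  4.29282011e-03]
```

View pics/m_side.png

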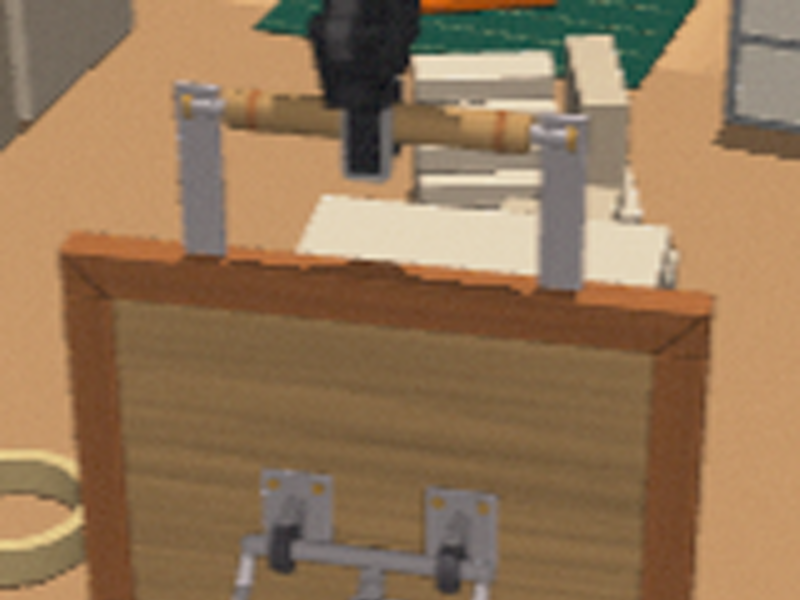

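View pics/m_s2.png

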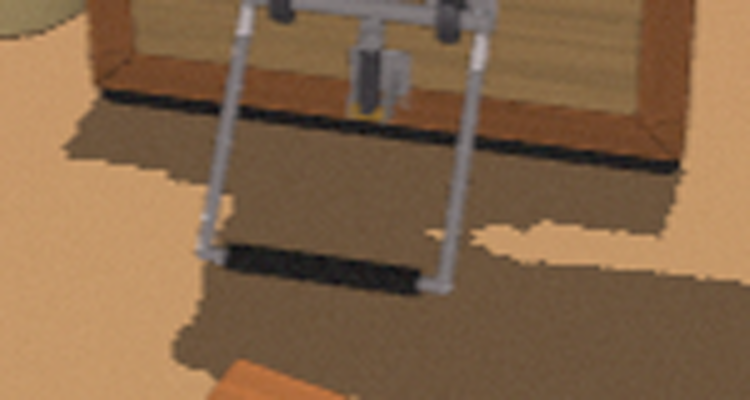

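View pics/m_wrist.png

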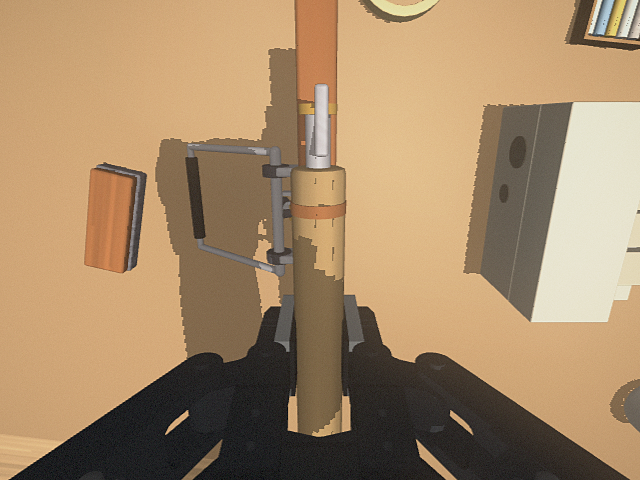

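View pics/m_top.png

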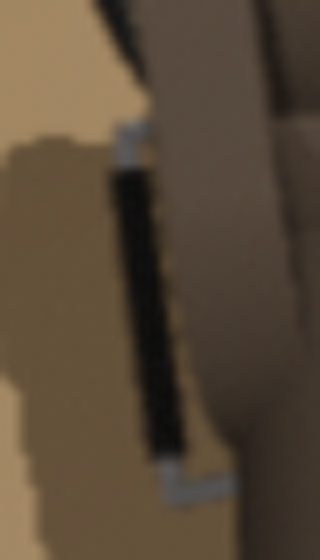

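```bash
python3 - <<'E'
from fit3 import *
for n in ["top","side","wrist"]: setcam(n,cams.grab_frame(n))
s=r.read_state(); print(s["clock"],s["wrist_force"],s["ee_pos"])
Z=lambda u,v:np.array([u/5+250,v/5+160]); T=lambda u,v:np.array([u/8+230,v/8+220])
SB=[(bx,-.045,bz),(bx,.045,bz)]
obs=[("side",(.01,-.15,.24),Z(64,256)),("side",(.01,.15,.24),Z(712,318)),("side",(0,-.068,.315),Z(224,107)),("side",(0,.068,.315),Z(532,134)),
("side",SB[0],(250+224/5,270+256/5)),("side",SB[1],(250+420/5,270+281/5)),("top",SB[0],T(130,170)),("top",SB[1],T(168,460)),("wrist",SB[0],(193,157)),("wrist",SB[1],(199,239))]
lines=[("wrist",(.01,-.15,.24),(.01,-.1,.24),(296,50)),("wrist",(-.01,-.15,.24),(-.01,-.1,.24),(337,40))]
strip=[(-.15,(270.6,289.4)),(.15,(386,303.8))]
g=np.array(s["ee_pos"])
fit3(obs,lines,strip,[.498,.07,-1.414,1.5],g)
fit3(obs[:8],[],strip,[.498,.07,-1.414,1.5],g)
# wrist-only differential: handle & frame line
import h
K,Rm,t=CAM["wrist"]; print("wrist cam axes\n",np.round(Rm,3))
for el in (88,89,90,91):
    yaw=np.radians(-81); M,_=pose([0,0,yaw,np.radians(el)]); gw=g+[0,0,.0225]
    o=gw-M@[0,0,.315]
    def at(A,B,row):
        u,v=proj("wrist",np.array([A,B])@M.T+o); k=(row-u[1])/(v[1]-u[1]); return u[0]+k*(v[0]-u[0])
    print(el,"frame@50",round(at((.01,-.15,.24),(.01,-.1,.24),50),1),round(at((-.01,-.15,.24),(-.01,-.1,.24),50),1),"bar@190",round(at((0,-.06,.315),(0,0,.315),190),1),"sb",proj("wrist",np.array(SB)@M.T+o).round(1).tolist())
E
```

```text
12.7333 [-1.88752659 -0.18492221 -2.19681179] [0.500811   0.07058567 0.29282351]
x,y [0.4967 0.0714] yaw,el,roll [-81.04  89.82  -0.38]
[-1.5, -0.9, -0.5, -1.0, 0.4, 0.5, -0.3, -0.0, 1.0, 0.0, 0.4, 0.3, -0.1, -0.2, 0.0, -0.2, -0.8, 0.1, 1.3, -1.8, -0.4, 0.6, -0.3, 0.9, 1.5, 1.3, -0.7, -1.3, 0.1]
sd el deg 0.26945525352734373 grip [0.49891559 0.07076093 0.31499146]
x,y [0.4979 0.0708] yaw,el,roll [-80.94  89.95  -0.18]
[-1.6, -1.1, -0.6, -0.9, 0.3, 0.4, -0.3, 0.0, 0.8, -0.2, 0.1, 0.2, 0.1, -0.5, 0.4, -0.5, -0.6, 0.5, 1.1, 1.1, -0.3, -1.2, 0.0]
sd el deg 0.40349622879893793 grip [0.49895191 0.07065259 0.31499833]
wrist cam axes
 [[ 0.155 -0.988  0.001]
 [-0.94  -0.147  0.308]
 [-0.304 -0.049 -0.952]]
88 frame@50 291.3 333.3 bar@190 317.9 sb [[182.2, 154.1], [191.3, 235.3]]
89 frame@50 294.1 336.1 bar@190 317.9 sb [[187.7, 153.9], [196.3, 234.7]]
90 frame@50 296.8 338.9 bar@190 317.9 sb [[193.0, 153.7], [201.3, 234.0]]
91 frame@50 299.6 341.6 bar@190 317.9 sb [[198.4, 153.5], [206.3, 233.4]]
```

Call:
arm_command --steps '[{"tx": 0, "ty": -1, "tz": 0, "ax": 0, "ay": 0, "az": 0, "grip": 10}, {"tx": 0, "ty": -1, "tz": 0, "ax": 0, "ay": 0, "az": 0, "grip": 10}, {"tx": 0, "ty": -1, "tz": 0, "ax": 0, "ay": 0, "az": 0, "grip": 10}, {"tx": 0, "ty": -1, "tz": 0, "ax": 0, "ay": 0, "az": 0, "grip": 10}, {"tx": 0, "ty": -1, "tz": 0, "ax": 0, "ay": 0, "az": 0, "grip": 10}, {"tx": 0, "ty": -1, "tz": 0, "ax": 0, "ay": 0, "az": 0, "grip": 10}, {"tx": 0, "ty": -1, "tz": 0, "ax": 0, "ay": 0, "az": 0, "grip": 10}, {"tx": 0, "ty": -1, "tz": 0, "ax": 0, "ay": 0, "az": 0, "grip": 10}]'

```text
clock: 13.4
ee_pos: [0.5007, 0.0717, 0.2928]
tool_rot: [-0.0, 0.997, 0.078, 0.004]
wrist_force: [-1.7, -0.7, -1.7]
width: 0.0164
```

```bash
python3 - <<'E'
from h import *
from station import r,cams
s=r.read_state();print(s["clock"],s["ee_pos"],s["wrist_force"],s["width"],s["ft_torque"])
f=cams.grab_frame("side");cv2.imwrite("pics/n_side.png",f["pixels"][:,:,::-1])
f=cams.grab_frame("wrist");cv2.imwrite("pics/n_wrist.png",f["pixels"][:,:,::-1])
f=cams.grab_frame("top");cv2.imwrite("pics/n_top.png",f["pixels"][:,:,::-1])
s=r.read_state();print(s["clock"],s["ee_pos"],s["wrist_force"])
a=cv2.imread("pics/a_top.png").astype(int);b=cv2.imread("pics/n_top.png").astype(int)
cv2.imwrite("pics/n_diff.png",np.clip(np.abs(a-b)*2,0,255).astype("uint8"))
E
```

```text
13.4 [0.50065081 0.07169161 0.29280083] [-1.66652434 -0.7324058  -1.72795083] 0.016418062885002138 [-0.11609654  0.43023438  0.05325536]
13.55 [0.50065201 0.07168658 0.29281238] [-2.52045848  0.34793141 -0.60006955]
```

View pics/n_side.png

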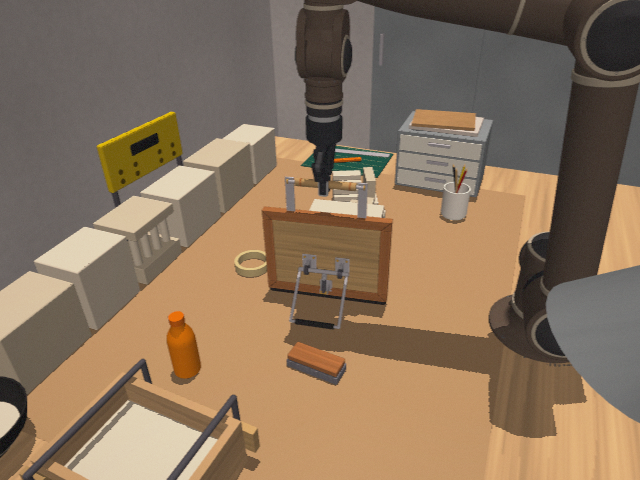

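View pics/n_wrist.png

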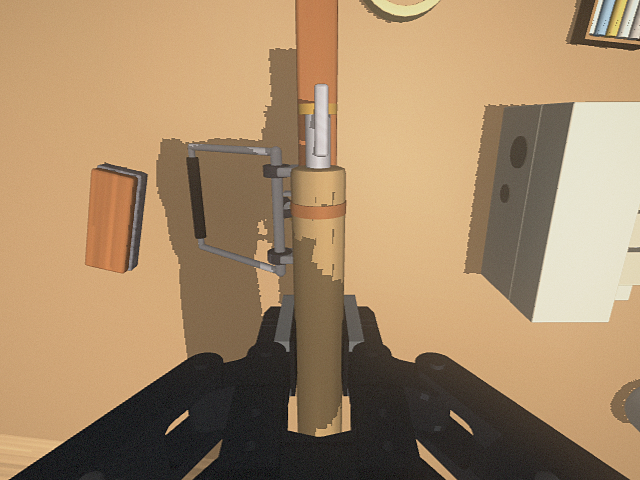

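View pics/n_diff.png

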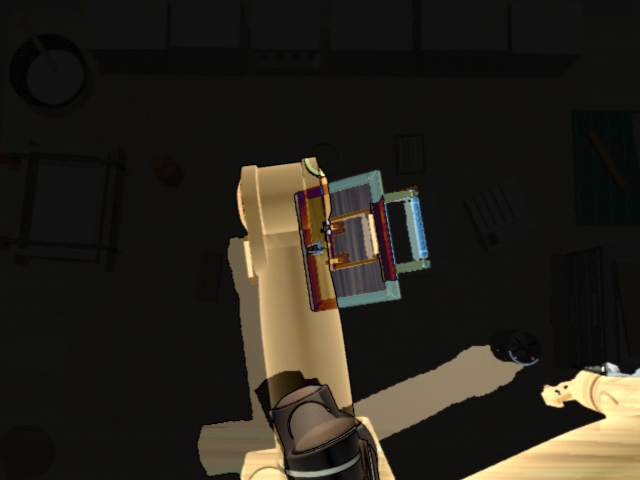

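```bash
python3 -c "
from station import r
print(r.finish_job()); s=r.read_state(); print(s['clock'],s['ee_pos'],s['wrist_force'])"
```

```text
the job is handed in; nothing more can be done
None
the job is handed in; nothing more can be done
```

I flipped the kickstand out to its stop while the board still leaned on the block. Then I took the board by its handle, tipped it up on its foot and handed the job in at about 13.6 s, still holding it upright. No verdict was reported.

What my last checks showed:
- **Kickstand:** its cross-bar sits where the full-out angle (2.09 rad) predicts it, to about 2 px in all three views.
- **Plumb:** fits to the camera pictures put the board at 89.8 and 89.95 degrees, good to about 0.3–0.4 degrees. The wrist view alone suggested about 89.6, so I nudged it 1 mm towards plumb and did not refit afterwards.
- **Foot:** at the end the wrist force was only 1–2 N, so the table is carrying most of the board's weight. The foot strip stayed where it was to within a few mm, about what rolling on its round edge would give.
- **Surroundings:** comparing the top view before and after, I saw no shift of the block or the other things. The only difference near the mug came from the arm's shadow.

**First grasp:** this was about 4 mm off centre and too shallow, with about 13 N of side force. I opened the fingers and regripped before lifting; the board did not visibly move.

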